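Pack out the short specimen in the setting jig and hold it flush

TASK

Two steel specimens lie in the bays of the setting jig, and only the shorter one leaves a gap before the back fence that is wide enough for the packing plate. Take the plate from its rack, slide it upright down into that gap until it stands on the jig's bed, and let go of it; then push the shorter specimen back until specimen, plate and fence lie flush and square against one another, and finish while still holding it firmly pressed. Do not shift the longer specimen or disturb the cup, jar and weight.

Things in the scene. Friction and masses are not known exactly. Their poses are not given: they have to be found in the camera images.
- jig: fixed dark steel jig 110 (x) by 156 (y). Origin: centre of underside; x runs from the open front (robot side) to the fence. Bed 12 high. Fence across the back, x 40 to 52, top 30 above the table. Ribs 8 wide at y = -74, 0, 74 (x -30 to 40, top 20 above the table) form two bays 66 wide centred at y = -37 and 37, open in front; the bed runs on to x = -55. All mm.
- specimen_short: loose steel block 48 long (x), 60 wide (y), 20 high (mm), 0.3 to 0.5 kg, on the bed in either bay, top 32 above the table. Origin: underside, middle of its FRONT face (robot side); x points to its back face at x = 48, within 1 degree of the jig's x. The gap from its back face to the fence is 14 to 18 mm at the start. Slides on the bed when pushed.
- specimen_long: like the short one but 60 mm long (x), about 0.5 kg, in the other bay; its gap to the fence is only 3 to 6 mm. Origin likewise at the middle of its front face, on the underside. It stays where it is.
- packer: packing plate: loose plain aluminium, 12 thick (x), 50 long (y), 48 high (mm), about 80 g; lowest 3 mm set in 1.5 to 2 mm all round as a lead-in. Origin: centre of underside. Starts upright in the rack slot, underside 6 and top 54 above the table, 30 sticking out. On the jig's bed 28 stick out above the specimen: grip it across its thickness up there.
- rack: fixed pale wooden block 60 (x) by 80 (y) by 24 mm high with one slot 15 by 53 mm, long along y, floor 6 mm above the table, holding the packing plate. Origin: centre of its underside. It stands to the left or the right of the jig.
- cup: bystander: white ceramic cup, 72 mm across, 85 mm high, on the other side of the jig from the rack. Origin: centre of its underside.
- jar: bystander: white closed jar, 56 mm across, 70 mm high. Origin: centre of its underside.
- weight: bystander: brass knobbed weight, 56 mm across, 66 mm high. Origin: centre of its underside.
Mind the look-alikes: they are no part of the job. What is shaped like the specimen_short but purple is not meant. Of the things that look like the packer, the larger one is meant.

How it is judged:
By the outcome, as a careful person would: the job done as asked, in the order asked, and still so for the second after the job is handed in, while the arm keeps its last pose, push and grip.
It also fails if it takes over 51 s, if anything falls off the work surface, if the arm or the gripper's body presses on something with over 40 N, if the wrist force passes 120 N, or if a joint passes its speed limit or range.

ROBOT

A 6-joint arm with a two-finger parallel gripper is mounted at the origin on the work surface. World frame = base frame: x ahead of the robot, y to its left, z up, the work surface at z = 0. Lengths are in m, angles in rad, forces in N, time in s.
With the tool pointing down it reaches from about 0.375 to 0.9 m from the base axis. Payload 3.1 kg.
Tool frame: the origin (TCP) lies between the finger pads; the fingertips stand 8 mm ahead of it and the grasp point (between the pads) lies 11 mm behind it; z points along the fingers, y is the line along which they close (so a half turn about z gives the same grasp; the last joint's range is limited). The gripper opens to 85 mm and grips with 20 to 120 N. Pads are 22 mm wide; open, the fingers measure 114 mm over their backs; the gripper's body (76 mm by 85 mm) begins 54 mm behind the grasp point. The pads swing forward as they close: fully open they stand 13 mm farther back than shut.
Start: joints at [-1.423, 0.527, 1.433, -0, 1.181, -0.178], TCP at [0.201, -0.592, 0.239] pointing down, gripper open.
Joint ranges: [-3.08, 3.08], [-0.75, 2.2], [0.22, 2.44], [-1.43, 4.57], [0, 2.65], [-2.85, 2.85]. Speed limits (rad/s): [2.79, 2.79, 3.14, 3.14, 3.14, 3.14].

INTERFACE

Orientations are given as a unit quaternion [x, y, z, w].
In Python, from station import readout, cams, sign_off gives the robot as it stands.
- The arm moves only by the tool send_rows, never from a script. Its argument "commands" is text: rows parted by semicolons, each of 5 numbers parted by spaces: the finger opening in mm, from 0 to 85.4, then the shift along the tool's x, y, z each as a share of 0.02 m, from -1 to 1, then the turn about the tool's z as a share of 4 degrees, from -1 to 1. In form: grip dx dy dz spin; .... A call has 1 to 20 rows; each row shifts and turns the commanded pose from where the row before left it, along the tool's axes as they then stand; what a row does not reach is not made up. A row lasts 1/12 s, in which the tool goes at most 41.7 mm and 7.16 degrees, less where a joint would pass 70% of its speed; a pose out of reach is approached as far as the arm can. A call with a number of a shift or a turn outside -1 to 1 is refused whole. A call with a gripper value outside its range is refused whole. The fingers move at their own pace and stop on an object; "grip_force" is the grip in N (left out, the last holds). Time passes only in rows, so rows that do not move let the fingers close. It gives the time, the measured TCP pose, the force, the opening and the grip force at its end, in the units of the state.
- readout.sense(): the state, without advancing time (a new reading comes with each control period).
- cams.snapshot(name): name is "side" or "top" or "wrist"; returns a dict with "pixels" (420x560x3 uint8, red, green, blue), "intrinsics" (3x3 intrinsics, pixels), "eye" and "rotation" of the camera in the world. Camera axes: x right, y down, z forward; pixel columns grow to the right and rows downward; lengths in m; the calibration is good to about 2 mm. The wrist camera is an equidistant fisheye: a pixel r from the principal point sees the ray r / f radians off the axis. A picture is of the moment at which its call begins. There is no depth.
- sign_off(): hands the job in; it is judged then, once.
The state is a dict: "t": time; "q": joint angles; "qd": joint speeds; "tau": joint torques, N m; "tcp_pos": TCP position; "tool_rot": TCP orientation; "force": force on the tool from outside, world axes, zero at the start; "ft_torque": the same for the moment, N m; "finger_gap": opening from 0.0 (shut) to 1.0 (fully open); "gripper_force": force on a finger pad.
Only numpy, scipy, OpenCV 4.12 (cv2) and the standard library are available. Lean on these libraries where they do the work, as an engineer would, in place of code of your own. Each camera call takes 0.05 s, during which the arm holds its last target. There are 200 camera calls.

## Working session

There is one attempt and no reset: what is moved stays moved. The work goes in short steps, Python scripts to look and compute and a tool call to move; the robot and the scene stay as the last step left them, time stands still between calls to the robot, and variables do not carry over. Pictures are saved under pics/ and viewed, at most 10 in all, crops included, and the job is handed in when it is done.

Besides the shell and the picture viewer there is one more tool, called after "Emit:" as name(argument=value, ...) on one line, values as JSON. send_rows: Moves the arm, as the interface text tells. Its arguments: {"type":"object","properties":{"commands":{"type":"string"},"grip_force":{"type":"number"}},"required":["commands"]}

```bash
mkdir -p pics; ls; python3 - <<'E'
from station import readout,cams
import cv2,numpy as np
s=readout.sense();print(s['t'],s['tcp_pos'],s['tool_rot'],s['force'])
for n in('top','side','wrist'):
    c=cams.snapshot(n);cv2.imwrite(f'pics/{n}0.png',c['pixels'][:,:,::-1]);np.savez(f'pics/{n}0.npz',**c)
    print(n,np.round(c['intrinsics'],2).tolist(),np.round(c['eye'],4),np.round(c['rotation'],3).tolist())
E
```

```text
pics
0.0 [ 0.20056822 -0.59117777  0.23832747] [ 9.86678091e-01  1.62681022e-01  1.85148093e-05 -1.10917907e-03] [ 0.83737378 -1.02553555 -0.37447888]
top [[411.38, 0.0, 280.15], [0.0, 411.38, 215.34], [0.0, 0.0, 1.0]] [0.453  0.0446 0.8283] [-0.7, 0.713, -0.033, 0.027]
side [[413.61, 0.0, 281.76], [0.0, 413.61, 209.08], [0.0, 0.0, 1.0]] [0.3562 0.708  0.646 ] [-0.114, 0.901, -0.417, 0.046]
wrist [[325.19, 0.0, 275.12], [0.0, 325.19, 209.61], [0.0, 0.0, 1.0]] [ 0.2745 -0.5667  0.3732] [0.803, -0.576, -0.09, 0.124]
```

View pics/top0.png

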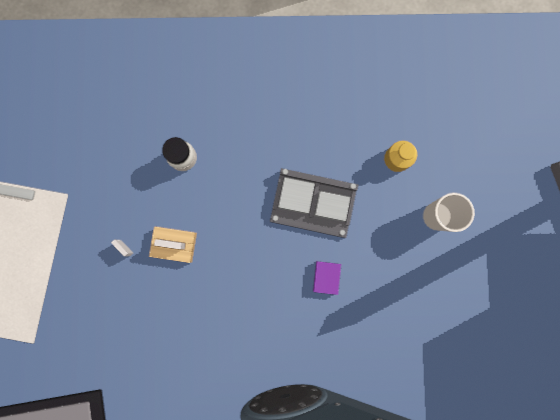

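View pics/side0.png

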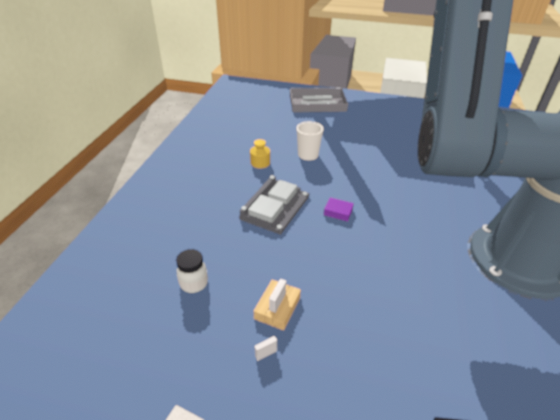

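The top view shows the jig at about (314,204) with two light specimens; the shorter looks to be the right-hand one (333,206). The rack and plate are at (172,245), the small decoy plate at (122,247), and the purple decoy block at (327,278). The side view agrees: the plate stands in the orange rack at (278,295).

```bash
cat > h.py <<'E'
import numpy as np,cv2
from scipy.spatial.transform import Rotation as R
def ray(c,px):
    K=c['intrinsics'];px=np.atleast_2d(px).astype(float)
    d=np.c_[(px[:,0]-K[0,2])/K[0,0],(px[:,1]-K[1,2])/K[1,1],np.ones(len(px))]
    if c.get('fish'):
        r=np.hypot(d[:,0],d[:,1])+1e-12
        d=np.c_[d[:,0]/r*np.sin(r),d[:,1]/r*np.sin(r),np.cos(r)]
    q=np.array(c['rotation']);M=q if q.shape==(3,3) else R.from_quat(q).as_matrix()
    return d@M.T
def plane(c,px,z):
    d=ray(c,px);e=np.array(c['eye']);return (e+d*((z-e[2])/d[:,2])[:,None])[:,:2]
def proj(c,p):
    q=np.array(c['rotation']);M=q if q.shape==(3,3) else R.from_quat(q).as_matrix()
    v=(np.atleast_2d(p)-c['eye'])@M;K=c['intrinsics']
    if c.get('fish'):
        t=np.arctan2(np.hypot(v[:,0],v[:,1]),v[:,2]);n=np.hypot(v[:,0],v[:,1])+1e-12
        return np.c_[K[0,0]*t*v[:,0]/n+K[0,2],K[1,1]*t*v[:,1]/n+K[1,2]]
    return np.c_[K[0,0]*v[:,0]/v[:,2]+K[0,2],K[1,1]*v[:,1]/v[:,2]+K[1,2]]
def load(n,fish=False):
    c=dict(np.load(n));c['fish']=fish;return c
def box(c,m,z):
    cs,_=cv2.findContours(m.astype(np.uint8),cv2.RETR_EXTERNAL,cv2.CHAIN_APPROX_NONE)
    k=max(cs,key=cv2.contourArea);p=plane(c,k[:,0],z)
    return cv2.minAreaRect((p*1000).astype(np.float32)),k
E
python3 - <<'E'
from h import *
c=load('pics/top0.npz');I=c['pixels'];hsv=cv2.cvtColor(I,cv2.COLOR_RGB2HSV).astype(int)
H,S,V=hsv[...,0],hsv[...,1],hsv[...,2]
def win(m,x0,x1,y0,y1):
    w=np.zeros_like(m);w[y0:y1,x0:x1]=m[y0:y1,x0:x1];return w
m=cv2.morphologyEx(win((H>8)&(H<30)&(S>90),140,210,215,275).astype(np.uint8),cv2.MORPH_CLOSE,np.ones((15,15)))
print('rack z24',box(c,m,.024)[0])
m=win((V>110)&(S<60),265,312,165,225);print('L z32',box(c,m,.032)[0])
m=win((V>110)&(S<60),312,352,180,230);print('R z32',box(c,m,.032)[0])
m=win((S<70)&(V>150),140,200,225,260);print('plate z54',box(c,m,.054)[0])
m=win((S<110)&(V<90)|((V>110)&(S<60)),262,365,160,245);m=cv2.morphologyEx(m.astype(np.uint8),cv2.MORPH_OPEN,np.ones((3,3)));print('jig z25',box(c,m,.025)[0])
m=win((H>130)&(H<160)&(S>90),300,350,250,300);print('purple z20',box(c,m,.02)[0])
c=load('pics/wrist0.npz',True)
for n in('cup',):print(n,plane(load('pics/top0.npz'),[[455,213]],.085))
t=load('pics/top0.npz')
print('jar',plane(t,[[176,151]],.07),'weight',plane(t,[[405,152]],.066),'decoy',plane(t,[[122,248]],.03))
big=cv2.resize(I[160:270,100:370],None,fx=2.9,fy=2.9,interpolation=cv2.INTER_CUBIC)
cv2.imwrite('pics/crop1.png',big[:,:,::-1])
E
```

```text
rack z24 ((468.80615234375, 248.4300537109375), (82.20690155029297, 58.0219841003418), 80.50567626953125)
L z32 ((561.1263427734375, 5.768180847167969), (61.568946838378906, 60.62741470336914), 77.6478500366211)
R z32 ((538.9627685546875, -64.51124572753906), (61.40674591064453, 48.92721176147461), 77.6484146118164)
plate z54 ((469.3465881347656, 246.97903442382812), (57.732913970947266, 13.271079063415527), 80.48026275634766)
jig z25 ((548.2107543945312, -29.36346435546875), (154.67556762695312, 105.8958740234375), 76.4480209350586)
purple z20 ((398.8954162597656, -50.84016799926758), (48.9183235168457, 60.092159271240234), 82.2088394165039)
cup [[ 0.51543312 -0.28006563]]
jar [[0.64216281 0.23081622]] weight [[ 0.63426968 -0.1999262 ]] decoy [[0.46340336 0.34391502]]
```

View pics/crop1.png

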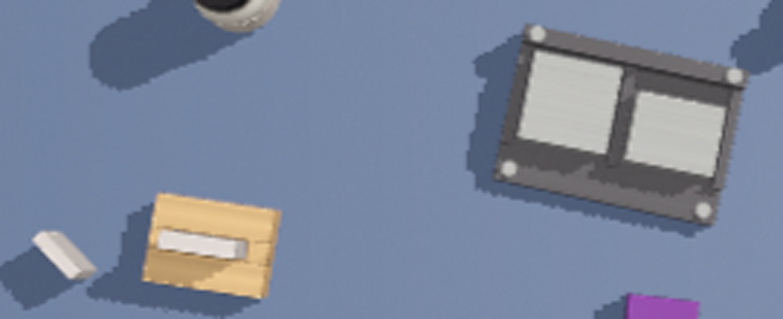

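The crop confirms it: the right-hand specimen is the short one, with a wide gap to the fence, and the jig's yaw is about -12.4°. The rack and plate are at (0.469, 0.248) with yaw about -9.5°. Next I work out the wrist camera's geometry and write a move helper.

```bash
cat >> h.py <<'E'
def rows(s,target,yaw):
    """shift in tool axes (units of 20mm) at present yaw, and spin in units of 4deg"""
    M=R.from_quat(s['tool_rot']).as_matrix();y0=np.degrees(np.arctan2(M[1,0],M[0,0]))
    d=M.T@(np.array(target)-s['tcp_pos'])/.02
    return np.round(d,2),round(-(yaw-y0)/4,2),round(y0,2)
E
python3 - <<'E'
from h import *
from station import readout
s=readout.sense();c=load('pics/wrist0.npz',True)
M=R.from_quat(s['tool_rot']).as_matrix();C=R.from_quat(c['rotation']).as_matrix()
print('cam off tool',M.T@(c['eye']-s['tcp_pos']),'axis',M.T@C[:,2],'right',M.T@C[:,0])
print(rows(s,[.46,-.20,.238],77.6),rows(s,[.5,-.05,.2],77.6))
E
```

```text
cam off tool [ 7.79439476e-02  1.16301423e-04 -1.34641030e-01] axis [-3.03190153e-01  3.57551449e-04  9.52930010e-01] right [ 3.61489202e-04  9.99999901e-01 -2.60199012e-04]
(array([ 18.57, -14.37,   0.06]), np.float64(-14.72), np.float64(18.73)) (array([ 22.87, -20.83,   1.97]), np.float64(-14.72), np.float64(18.73))
```

Emit:
send_rows(commands="60 1 -0.9 0.2 0;60 1 -0.9 0.2 0;60 1 -0.9 0.2 0;60 1 -0.9 0.2 0;60 1 -0.9 0.2 0;60 1 -0.9 0.2 0;60 1 -0.9 0.2 0;60 1 -0.9 0.2 0;60 1 -0.9 0.2 0;60 1 -0.9 0.2 0;60 1 -0.9 0.2 0;60 1 -0.9 0.2 0;60 1 -0.9 0.2 0;60 1 -0.9 0.2 0;60 1 -0.9 0.2 0;60 1 -0.9 0.2 0;60 1 -0.9 0.2 0;60 1 -0.9 0.2 0;60 1 -0.9 0.2 0;60 1 -0.9 0.2 0", grip_force=40)

```text
t: 1.82
tcp_pos: [0.4643, -0.1213, 0.159]
tool_rot: [0.987, 0.163, -0.0, -0.0]
force: [1.1, -0.4, 0.8]
finger_gap: 0.701
gripper_force: 0.0
```

Emit:
send_rows(commands="60 1 -0.9 0 0;60 1 -0.9 0 0;60 0.9 -0.9 0 0;60 0 0 0 -1;60 0 0 0 -1;60 0 0 0 -1;60 0 0 0 -1;60 0 0 0 -1;60 0 0 0 -1;60 0 0 0 -1;60 0 0 0 -1;60 0 0 0 -1;60 0 0 0 -1;60 0 0 0 -1;60 0 0 0 -1;60 0 0 0 -1;60 0 0 0 -1;60 0 0 0 -0.7;60 0 0 0 0;60 0 0 0 0")

```text
t: 3.48
tcp_pos: [0.5014, -0.0527, 0.1592]
tool_rot: [0.78, 0.626, -0.0, -0.0]
force: [-0.8, 0.1, 0.1]
finger_gap: 0.705
gripper_force: 0.0
```

```bash
python3 - <<'E'
from station import readout,cams
import cv2,numpy as np
s=readout.sense();print(s['t'],s['tcp_pos'],s['tool_rot'],s['q'])
c=cams.snapshot('wrist');np.savez('pics/w1.npz',**c);cv2.imwrite('pics/w1.png',c['pixels'][:,:,::-1])
E
```

```text
3.4833 [ 0.50142644 -0.05274447  0.15918339] [ 7.80155201e-01  6.25585991e-01 -9.48555630e-05 -1.46961768e-04] [-3.26774595e-01  4.87529432e-01  1.81129223e+00 -2.35475507e-06
  8.43120819e-01 -1.07741581e-01]
```

View pics/w1.png

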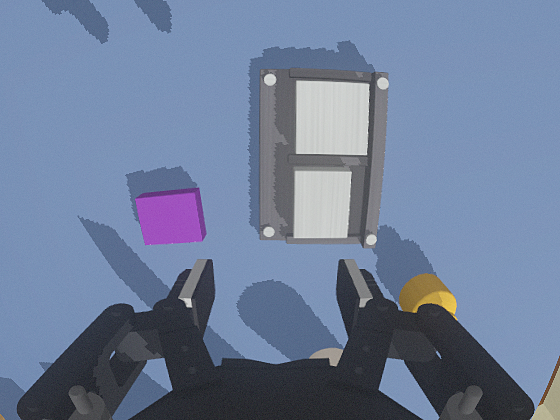

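The wrist view shows the jig upright: the long specimen is at (332,118), the short one at (322,203), the gap spans columns 351–366 and the fence strip is at about 373. I'll measure the edges along ray-cast lines.

```bash
python3 - <<'E'
from h import *
c=load('pics/w1.npz',True);I=c['pixels'];g=cv2.cvtColor(I,cv2.COLOR_RGB2GRAY).astype(np.float32)
m=(g>150)&(cv2.cvtColor(I,cv2.COLOR_RGB2HSV)[...,1]<50)
for n,(x0,x1,y0,y1) in dict(L=(285,385,76,160),S=(285,357,160,243)).items():
    w=np.zeros_like(m);w[y0:y1,x0:x1]=m[y0:y1,x0:x1];w=cv2.morphologyEx(w.astype(np.uint8),cv2.MORPH_OPEN,np.ones((5,5)))
    b,k=box(c,w,.032);print(n,b)
    if n=='S':S=b
for px in [(270,79),(383,83),(371,239),(268,232)]: print('knob',px,plane(c,[px],.03)*1000)
# brightness profile along jig x at z=.030 through short specimen centre
yaw=np.radians(-12.3);ex=np.array([np.cos(yaw),np.sin(yaw)]);ey=np.array([-ex[1],ex[0]])
o=np.array(S[0])/1000
u=np.arange(-34,66,1.)
P=np.array([[o+ex*a/1000+ey*b/1000 for a in u] for b in np.arange(-20,21,2)])
uv=proj(c,np.c_[P.reshape(-1,2),np.full(P[...,0].size,.030)]).astype(np.float32).reshape(P.shape)
pr=cv2.remap(g,uv[...,0],uv[...,1],cv2.INTER_LINEAR).mean(0)
for i in range(0,len(u),10):print(u[i],np.round(pr[i:i+10]).astype(int))
big=cv2.resize(I[60:250,240:400],None,fx=3.1,fy=3.1,interpolation=cv2.INTER_CUBIC);cv2.imwrite('pics/w1c.png',big[:,:,::-1])
E
```

```text
L ((562.6178588867188, 7.09295654296875), (59.583595275878906, 59.36416244506836), 77.91474914550781)
S ((540.079345703125, -63.09861755371094), (59.16027069091797, 47.563350677490234), 77.636962890625)
knob (270, 79) [[520.09337631  47.91599899]]
knob (383, 83) [[610.81606104  28.324832  ]]
knob (371, 239) [[ 579.24952056 -105.25857191]]
knob (268, 232) [[489.95525093 -77.81363191]]
-34.0 [105 105 104 103 103 102 101 101 101 105]
-24.0 [133 187 203 201 200 203 203 201 204 207]
-14.0 [205 203 204 205 203 203 202 201 202 202]
-4.0 [203 204 203 200 202 204 205 206 206 203]
6.0 [204 204 203 200 204 206 203 201 203 205]
16.0 [205 205 202 203 204 203 203 209 183 112]
26.0 [101 104 105 105 105 105 104 104 104 101]
36.0 [ 85  78  79  79  78 102 130 128 127 126]
46.0 [128 130 131 131 130 128 133 144 146 144]
56.0 [144 144 144 143 143 145 145 145 145 145]
```

View pics/w1c.png

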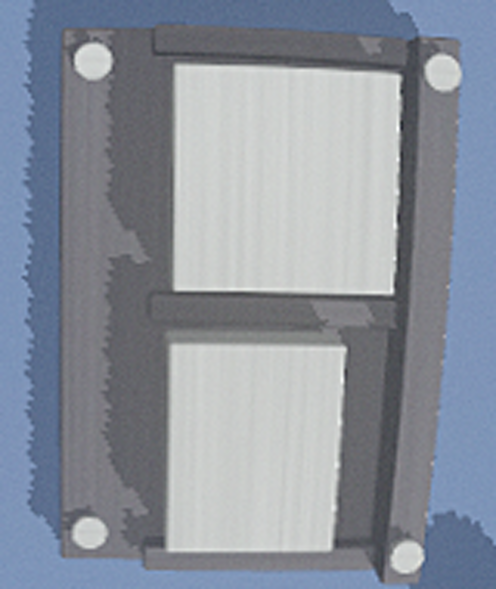

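```bash
python3 - <<'E'
from h import *
from station import readout
s=readout.sense();print(rows(s,[.47,.25,.119],80.5))
c=load('pics/w1.npz',True);g=cv2.cvtColor(c['pixels'],cv2.COLOR_RGB2GRAY).astype(np.float32)
yaw=np.radians(-12.36);ex=np.array([np.cos(yaw),np.sin(yaw)]);ey=np.array([-ex[1],ex[0]]);o=np.array([.54008,-.0631])
u=np.arange(36,46,.25);V=np.arange(-24,90,3.);out=[]
for v in V:
    P=o+ex*u[:,None]/1000+ey*v/1000
    uv=proj(c,np.c_[P,np.full(len(u),.030)]).astype(np.float32)
    p=cv2.remap(g,uv[None,:,0],uv[None,:,1],cv2.INTER_LINEAR)[0]
    i=np.argmax(p[8:]-p[:-8]);out.append(u[i+4])
out=np.array(out);print(out);k=np.polyfit(V,out,1)
for _ in range(3):
    r=abs(out-np.polyval(k,V))<.8;k=np.polyfit(V[r],out[r],1)
print('edge u at v=0',k[1],'fence yaw',-12.36-np.degrees(np.arctan(k[0])),r.sum())
E
```

```text
(array([14.44, -4.82,  2.01]), np.float64(-0.76), np.float64(77.45))
[40.75 40.5  41.   40.75 40.5  41.   41.   40.75 41.25 41.   41.   41.5
 41.25 41.   41.75 41.5  41.25 41.25 41.75 41.75 41.5  41.25 42.   41.75
 41.75 41.5  41.5  42.   42.   41.75 41.75 41.5  42.25 42.25 42.25 42.
 42.   42.  ]
edge u at v=0 41.046339862129315 fence yaw -13.113325975879338 38
```

Emit:
send_rows(commands="60 1 -0.33 0 0;60 1 -0.33 0 0;60 1 -0.33 0 0;60 1 -0.33 0 0;60 1 -0.33 0 0;60 1 -0.33 0 0;60 1 -0.33 0.2 0;60 1 -0.33 0.2 0;60 1 -0.33 0.2 0;60 1 -0.33 0.2 0;60 1 -0.33 0.3 0;60 1 -0.33 0.3 0;60 1 -0.33 0.3 0;60 1 -0.33 0.3 0;60 0.44 -0.2 0 0;60 0 0 0 -0.76;60 0 0 0 0;60 0 0 0 0")

```text
t: 5.03
tcp_pos: [0.4698, 0.2498, 0.1195]
tool_rot: [0.763, 0.646, 0.0, 0.0]
force: [0.1, 0.0, -0.3]
finger_gap: 0.707
gripper_force: 0.0
```

```bash
python3 - <<'E'
from station import readout,cams
import cv2,numpy as np
from h import *
s=readout.sense();print(s['t'],s['tcp_pos'])
c=cams.snapshot('wrist');np.savez('pics/w2.npz',**c);cv2.imwrite('pics/w2.png',c['pixels'][:,:,::-1])
c['fish']=True;print(proj(c,[[.47,.25,.054],[.47,.25,.024]]))
E
```

```text
5.0333 [0.4698124  0.24983027 0.11950136]
[[274.54455655 229.18688261]
 [274.64392238 214.72261466]]
```

View pics/w2.png

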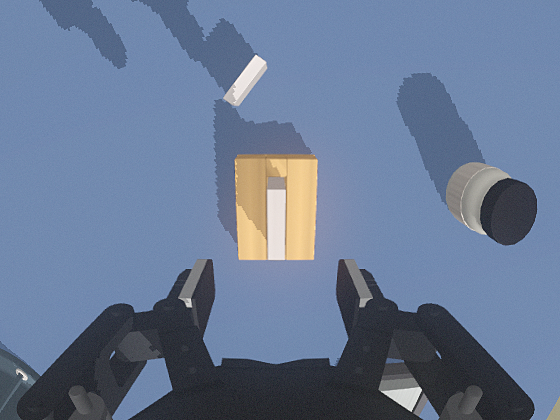

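The rack is centred at about (277,207); the plate's top face spans roughly columns 268–285 and rows 189–258. I'll measure its top face.

```bash
python3 - <<'E'
from h import *
from station import readout
c=load('pics/w2.npz',True);I=c['pixels'];hs=cv2.cvtColor(I,cv2.COLOR_RGB2HSV).astype(int)
m=np.zeros(I.shape[:2],bool);m[160:270,255:300]=((hs[...,1]<60)&(hs[...,2]>140))[160:270,255:300]
b,k=box(c,m,.054);print(b,cv2.boundingRect(k))
for r in range(172,262,6):
    xs=np.where(m[r,255:300])[0]+255;print(r,(xs.min(),xs.max()) if len(xs) else None,I[r,276],end=' | ')
mo=np.zeros(I.shape[:2],bool);mo[140:275,215:335]=((hs[...,0]>8)&(hs[...,0]<30)&(hs[...,1]>60))[140:275,215:335]
mo=cv2.morphologyEx((mo|m).astype(np.uint8),cv2.MORPH_CLOSE,np.ones((5,5)));rb,_=box(c,mo,.024);print('\nrack',rb)
s=readout.sense();print(rows(s,[b[0][0]/1000,b[0][1]/1000,.04],80.5))
E
```

```text
((476.8081970214844, 255.1088104248047), (57.78310012817383, 21.960845947265625), 80.3621826171875) (267, 177, 33, 84)
172 None [201 165 114] | 178 (np.int64(268), np.int64(283)) [157 146 145] | 184 (np.int64(268), np.int64(284)) [162 149 142] | 190 (np.int64(267), np.int64(285)) [234 225 222] | 196 (np.int64(267), np.int64(285)) [231 222 219] | 202 (np.int64(267), np.int64(285)) [232 224 219] | 208 (np.int64(267), np.int64(285)) [231 224 220] | 214 (np.int64(267), np.int64(285)) [233 224 221] | 220 (np.int64(267), np.int64(285)) [234 225 222] | 226 (np.int64(267), np.int64(285)) [235 225 222] | 232 (np.int64(267), np.int64(284)) [236 227 225] | 238 (np.int64(267), np.int64(284)) [234 225 222] | 244 (np.int64(267), np.int64(284)) [234 225 221] | 250 (np.int64(267), np.int64(284)) [234 227 223] | 256 (np.int64(267), np.int64(284)) [235 226 224] | 
rack ((470.98797607421875, 251.56492614746094), (87.70001220703125, 59.649993896484375), 80.57546997070312)
(array([0.33, 0.29, 3.98]), np.float64(-0.01), np.float64(80.46))
```

```bash
python3 - <<'E'
from h import *
from station import readout
c=load('pics/w2.npz',True);I=c['pixels'].astype(int)
m=np.zeros(I.shape[:2],np.uint8);m[160:270,260:292]=((I.min(2)>195))[160:270,260:292]
m=cv2.morphologyEx(m,cv2.MORPH_OPEN,np.ones((3,3)))
b,k=box(c,m,.054);print(b,cv2.boundingRect(k))
s=readout.sense();print(rows(s,[b[0][0]/1000,b[0][1]/1000,.04],80.5))
E
```

```text
((471.50811767578125, 252.1216583251953), (48.624324798583984, 10.954493522644043), 80.14297485351562) (268, 190, 18, 70)
(array([0.14, 0.06, 3.98]), np.float64(-0.01), np.float64(80.46))
```

Emit:
send_rows(commands="60 0.13 0.06 0.5 0;60 0 0 1 0;60 0 0 1 0;60 0 0 1 0;60 0 0 0.57 0;60 0 0 0 0;30 0 0 0 0;20 0 0 0 0;14 0 0 0 0;8 0 0 0 0;8 0 0 0 0;8 0 0 0 0;8 0 0 0 0;8 0 0 0 0;8 0 0 0 0;8 0 0 0 0", grip_force=40)

```text
t: 6.42
tcp_pos: [0.472, 0.2526, 0.0388]
tool_rot: [0.763, 0.647, 0.001, 0.0]
force: [0.5, -0.3, 6.2]
finger_gap: 0.134
gripper_force: 44.6
```

Emit:
send_rows(commands="8 0 0 -0.3 0;8 0 0 -0.5 0;8 0 0 -1 0;8 0 0 -1 0;8 0 0 -1 0;8 0 0 -0.3 0;8 0 0 0 0")

```text
t: 7.0
tcp_pos: [0.4725, 0.2528, 0.122]
tool_rot: [0.763, 0.647, 0.002, 0.001]
force: [0.1, 1.0, -1.3]
finger_gap: 0.131
gripper_force: 43.7
```

```bash
python3 - <<'E'
from h import *
from station import readout
s=readout.sense();print(s['t'],s['tcp_pos'],s['finger_gap'],s['force'],rows(s,[.5718,-.0702,.12],76.9))
E
```

```text
7.0 [0.47250535 0.25280617 0.12195082] 0.1308241043326389 [ 0.10421737  1.00241303 -1.2594358 ] (array([-15.12,   7.54,   0.1 ]), np.float64(0.92), np.float64(80.57))
```

Emit:
send_rows(commands="8 -0.5 0.25 0 0;8 -0.95 0.47 0 0;8 -0.95 0.47 0 0;8 -0.95 0.47 0 0;8 -0.95 0.47 0 0;8 -0.95 0.47 0 0;8 -0.95 0.47 0 0;8 -0.95 0.47 0 0;8 -0.95 0.47 0 0;8 -0.95 0.47 0 0;8 -0.95 0.47 0 0;8 -0.95 0.47 0 0;8 -0.95 0.47 0 0;8 -0.95 0.47 0 0;8 -0.95 0.47 0 0;8 -0.95 0.47 0 0;8 -0.37 0.24 0 0;8 0 0 0 0.92;8 0 0 0 0;8 0 0 0 0")

```text
t: 8.67
tcp_pos: [0.5695, -0.0704, 0.1188]
tool_rot: [0.783, 0.622, -0.001, -0.001]
force: [-0.4, 0.1, -0.2]
finger_gap: 0.134
gripper_force: 43.7
```

```bash
python3 - <<'E'
from h import *
from station import readout
s=readout.sense();print(s['t'],s['tcp_pos'],s['finger_gap'],s['force'],rows(s,[.5718,-.0702,.07],76.9))
E
```

```text
8.6667 [ 0.56946351 -0.07040434  0.11883155] 0.13367202841084672 [-0.38798033  0.1440468  -0.23918975] (array([0.04, 0.12, 2.44]), np.float64(0.01), np.float64(76.95))
```

Emit:
send_rows(commands="8 0.04 0.12 0.5 0;8 0 0 1 0;8 0 0 0.6 0;8 0 0 0 0;8 0 0 0 0")

```text
t: 9.08
tcp_pos: [0.5721, -0.0697, 0.0767]
tool_rot: [0.783, 0.622, -0.001, -0.001]
force: [-0.1, -0.9, 0.5]
finger_gap: 0.126
gripper_force: 43.7
```

```bash
python3 - <<'E'
from station import readout,cams
from h import *
s=readout.sense();print(s['t'],s['tcp_pos'])
c=cams.snapshot('wrist');np.savez('pics/w3.npz',**c);I=c['pixels'];c['fish']=True
print(proj(c,[list(s['tcp_pos'][:2])+[.046],[.5718,-.0702,.030]]))
cv2.imwrite('pics/w3.png',cv2.resize(I[60:330,180:400],None,fx=2.2,fy=2.2,interpolation=cv2.INTER_CUBIC)[:,:,::-1])
E
```

```text
9.0833 [ 0.5721183  -0.06966134  0.07666241]
[[274.29826798 251.94646823]
 [274.15570832 241.66740945]]
```

View pics/w3.png

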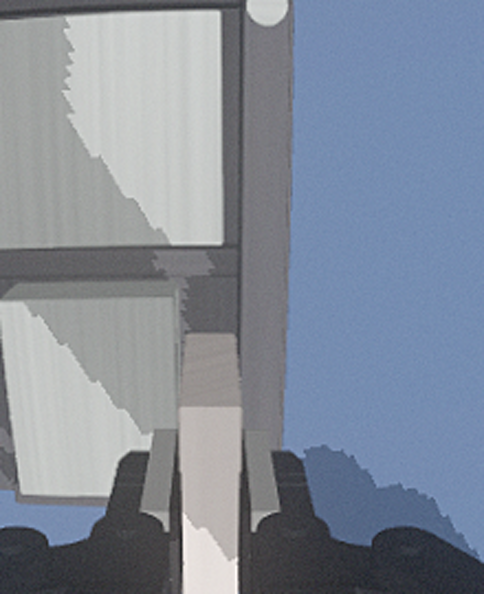

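The plate's near lower edge spans crop x 184–237 at y 334. It hangs between the specimen's back edge (x≈177) and the fence (x≈241), so it looks centred. A numeric check follows.

```bash
python3 - <<'E'
from h import *
c=load('pics/w3.npz',True);g=cv2.cvtColor(c['pixels'],cv2.COLOR_RGB2GRAY).astype(np.float32)
yaw=np.radians(-13.1);ex=np.array([np.cos(yaw),np.sin(yaw)]);ey=np.array([-ex[1],ex[0]]);o=np.array([.57212,-.06966])
u=np.arange(-16,16,.25)
def edges(z,vs):
    p=0
    for v in vs:
        P=o+ex*u[:,None]/1000+ey*v/1000
        uv=proj(c,np.c_[P,np.full(len(u),z)]).astype(np.float32)
        p=p+cv2.remap(g,uv[None,:,0],uv[None,:,1],cv2.INTER_LINEAR)[0]/len(vs)
    d=p[4:]-p[:-4]; 
    pk=[(float(u[i+2]),int(d[i])) for i in range(2,len(d)-2) if abs(d[i])>12 and abs(d[i])==abs(d[i-2:i+3]).max()]
    return pk
print('jig z30',edges(.030,np.arange(30,33.1,.5)),'\nspec z32',edges(.032,np.arange(26,30,.5)))
for v in (25.0,):
  pass
print('plate foot pts',[( (plane(c,[[180+x/2.2,60+y/2.2]],z)[0]-o)*1000@np.c_[ex,ey]).round(1) for x,y,z in((184,334,.044),(237,334,.044),(180.5,406,.092),(242.5,406,.092))])
print('spec/fence pts',[( (plane(c,[[180+x/2.2,60+y/2.2]],z)[0]-o)*1000@np.c_[ex,ey]).round(1) for x,y,z in((175,296,.032),(179,430,.032),(239,310,.030),(241,400,.030))])
E
```

```text
jig z30 [(-7.75, -12), (-5.5, -13), (7.25, -28), (8.5, 40)] 
spec z32 [(-9.5, -18), (-7.75, -28), (7.25, -25), (8.5, 36)]
plate foot pts [array([-5.8, 23. ]), array([ 7.3, 23. ]), array([-4.6, 24.8]), array([ 6.7, 24.8])]
spec/fence pts [array([-8.5, 29.5]), array([-8., -9.]), array([ 8.2, 25.1]), array([ 9.1, -0.7])]
```

Emit:
send_rows(commands="8 0 -0.03 0.3 0;8 0 0 0.4 0;8 0 0 0.4 0;8 0 0 0.3 0;8 0 0 0.1 0;8 0 0 0 0;8 0 0 0 0")

```text
t: 9.72
tcp_pos: [0.5725, -0.0703, 0.0477]
tool_rot: [0.783, 0.622, -0.0, -0.0]
force: [-0.6, -0.1, -0.3]
finger_gap: 0.129
gripper_force: 43.7
```

Emit:
send_rows(commands="8 0 0 0.06 0;8 0 0 0.04 0;8 0 0 0.03 0;8 0 0 0 0;8 0 0 0 0")

```text
t: 10.13
tcp_pos: [0.5726, -0.0703, 0.0454]
tool_rot: [0.783, 0.622, 0.0, 0.0]
force: [0.0, 0.4, -1.5]
finger_gap: 0.134
gripper_force: 43.7
```

Emit:
send_rows(commands="8 0 0 0.03 0;8 0 0 0.03 0;8 0 0 0 0;8 0 0 0 0")

```text
t: 10.47
tcp_pos: [0.5727, -0.0703, 0.0449]
tool_rot: [0.783, 0.622, 0.0, 0.0]
force: [-1.5, 0.0, 5.0]
finger_gap: 0.13
gripper_force: 44.4
```

The force rose to 5 N at the expected bed height, so the plate is standing on the bed. I'll release it gently.

Emit:
send_rows(commands="14 0 0 0 0;16 0 0 0 0;18 0 0 0 0;22 0 0 0 0;26 0 0 0 0;26 0 0 0 0;26 0 0 0 0")

```text
t: 11.05
tcp_pos: [0.5724, -0.0703, 0.044]
tool_rot: [0.783, 0.622, -0.0, -0.0]
force: [0.3, -0.2, -0.9]
finger_gap: 0.304
gripper_force: 0.0
```

Emit:
send_rows(commands="26 0 0 -0.3 0;26 0 0 -0.6 0;26 0 0 -1 0;26 0 0 -1 0;26 0 0 -0.6 0;26 0 0 0 0;26 0 0 0 0")

```text
t: 11.63
tcp_pos: [0.5732, -0.0705, 0.1156]
tool_rot: [0.783, 0.622, 0.001, 0.001]
force: [-0.2, 0.0, 0.4]
finger_gap: 0.306
gripper_force: 0.0
```

```bash
python3 - <<'E'
from station import readout,cams
from h import *
s=readout.sense();print(s['t'],s['tcp_pos'],s['finger_gap'])
c=cams.snapshot('wrist');np.savez('pics/w4.npz',**c);I=c['pixels']
cv2.imwrite('pics/w4.png',cv2.resize(I[60:330,150:410],None,fx=2.2,fy=2.2,interpolation=cv2.INTER_CUBIC)[:,:,::-1])
E
```

```text
11.6333 [ 0.57317906 -0.07046337  0.11559712] 0.3063092266884014
```

View pics/w4.png

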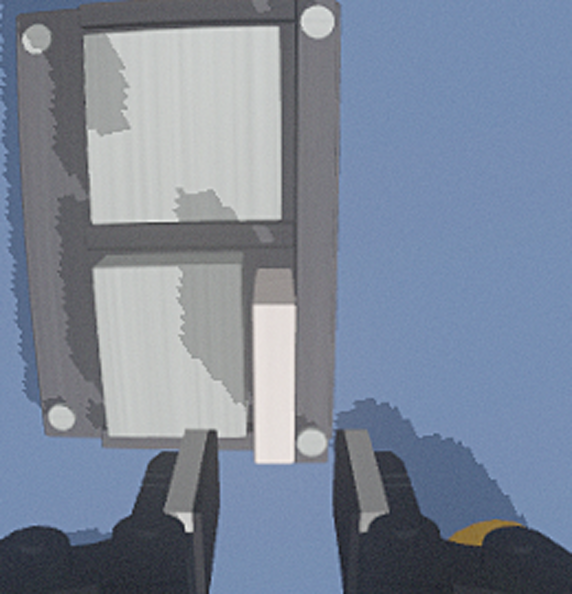

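The plate stands upright in the gap and nothing else has moved. I'll back off in front of the short specimen, turn 90° so the flat sides of the closed fingers push, and close.

Emit:
send_rows(commands="20 0 -1 0 0;10 0 -1 0 0;0 0 -1 0 0;0 0 -1 0 0;0 0 0 0 1;0 0 0 0 1;0 0 0 0 1;0 0 0 0 1;0 0 0 0 1;0 0 0 0 1;0 0 0 0 1;0 0 0 0 1;0 0 0 0 1;0 0 0 0 1;0 0 0 0 1;0 0 0 0 1;0 0 0 0 1;0 0 0 0 1;0 0 0 0 1;0 0 0 0 1")

```text
t: 13.35
tcp_pos: [0.4938, -0.0519, 0.1131]
tool_rot: [0.994, 0.11, -0.001, -0.001]
force: [-0.3, 0.1, 0.8]
finger_gap: 0.006
gripper_force: 0.0
```

Emit:
send_rows(commands="0 0 0 0 1;0 0 0 0 1;0 0 0 0 1;0 0 0 0 1;0 0 0 0 1;0 0 0 0 1;0 0 0 0 0.5;0 0 0 0 0;0 0 0 0 0")

```text
t: 14.1
tcp_pos: [0.494, -0.0519, 0.1134]
tool_rot: [0.994, -0.114, -0.001, -0.0]
force: [-0.1, -0.4, -0.1]
finger_gap: -0.004
gripper_force: 0.0
```

```bash
python3 - <<'E'
from h import *
from station import readout
s=readout.sense();print(s['t'],s['tcp_pos'],s['finger_gap'],s['force'],s['q'],rows(s,[.4943,-.0524,.026],-13.1))
E
```

```text
14.1 [ 0.49402611 -0.05193752  0.11337947] -0.0036475618240395416 [-0.12949729 -0.39788367 -0.09244107] [-3.30097659e-01  5.60973655e-01  1.86227158e+00 -1.09817952e-05
  7.20156712e-01  1.46863872e+00] (array([0.03, 0.02, 4.37]), np.float64(0.01), np.float64(-13.06))
```

Emit:
send_rows(commands="0 0.03 0.02 0.6 0;0 0 0 1 0;0 0 0 1 0;0 0 0 1 0;0 0 0 0.6 0;0 0 0 0.2 0;0 0 0 0 0;0 0 0 0 0")

```text
t: 14.77
tcp_pos: [0.4951, -0.0527, 0.0261]
tool_rot: [0.993, -0.114, -0.0, -0.0]
force: [0.5, 0.9, 0.5]
finger_gap: 0.006
gripper_force: 0.0
```

Emit:
send_rows(commands="0 0.1 0 0 0;0 0.1 0 0 0;0 0.1 0 0 0;0 0.1 0 0 0;0 0.1 0 0 0;0 0.1 0 0 0;0 0 0 0 0;0 0 0 0 0")

```text
t: 15.43
tcp_pos: [0.5057, -0.055, 0.0261]
tool_rot: [0.993, -0.114, -0.001, -0.0]
force: [-3.2, -0.7, 2.5]
finger_gap: -0.0
gripper_force: 1.5
```

Emit:
send_rows(commands="0 0.05 0 0 0;0 0.05 0 0 0;0 0.05 0 0 0;0 0 0 0 0;0 0 0 0 0")

```text
t: 15.85
tcp_pos: [0.5079, -0.0553, 0.0259]
tool_rot: [0.993, -0.114, -0.002, -0.0]
force: [-4.5, 1.1, 4.0]
finger_gap: -0.0
gripper_force: 2.4
```

Emit:
send_rows(commands="0 0.05 0 0 0;0 0.03 0 0 0;0 0 0 0 0;0 0 0 0 0")

```text
t: 16.18
tcp_pos: [0.5101, -0.0559, 0.0259]
tool_rot: [0.993, -0.114, -0.001, -0.0]
force: [-5.1, 1.8, 3.1]
finger_gap: -0.003
gripper_force: 2.6
```

Emit:
send_rows(commands="0 0.03 0 0 0;0 0.03 0 0 0;0 0 0 0 0;0 0 0 0 0")

```text
t: 16.52
tcp_pos: [0.5101, -0.0559, 0.0259]
tool_rot: [0.993, -0.114, -0.003, -0.0]
force: [-5.9, 0.8, 4.9]
finger_gap: -0.001
gripper_force: 3.5
```

Emit:
send_rows(commands="0 0.03 0 0 0;0 0 0 0 0;0 0 0 0 0")

```text
t: 16.77
tcp_pos: [0.5101, -0.0559, 0.0259]
tool_rot: [0.993, -0.114, -0.003, -0.001]
force: [-7.3, 1.9, 5.9]
finger_gap: 0.0
gripper_force: 3.9
```

Emit:
send_rows(commands="0 0.05 0 0 0;0 0.05 0 0 0;0 0 0 0 0;0 0 0 0 0")

```text
t: 17.1
tcp_pos: [0.5102, -0.0559, 0.0259]
tool_rot: [0.993, -0.114, -0.005, -0.001]
force: [-11.2, 1.5, 9.1]
finger_gap: 0.002
gripper_force: 5.3
```

```bash
python3 - <<'E'
from station import readout,cams
from h import *
s=readout.sense();print(s['t'],s['tcp_pos'],s['force'],s['ft_torque'])
c=cams.snapshot('wrist');np.savez('pics/w5.npz',**c);I=c['pixels']
cv2.imwrite('pics/w5.png',cv2.resize(I[100:370,140:420],None,fx=2.2,fy=2.2,interpolation=cv2.INTER_CUBIC)[:,:,::-1])
E
```

```text
17.1 [ 0.5101804  -0.05587901  0.02589561] [-11.18782882   1.53426827   9.06843026] [ 0.22028907  1.66246972 -0.04185078]
```

View pics/w5.png

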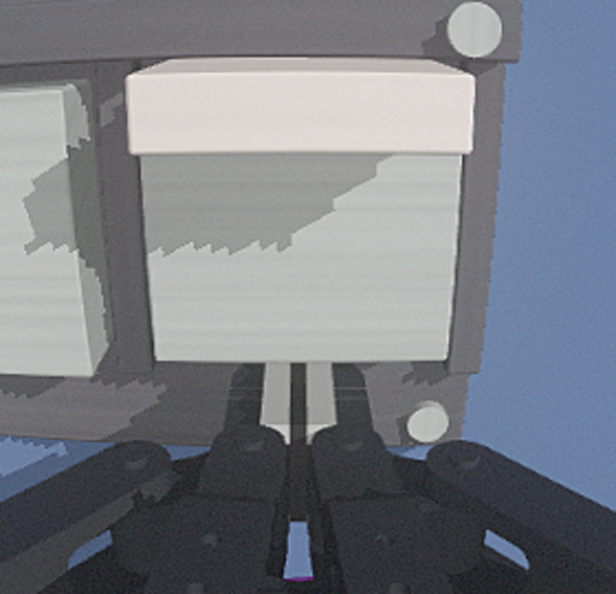

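Specimen, plate and fence appear closed up, with the fingers at the middle of the front face. I'll press more firmly and unload the vertical component slightly.

Emit:
send_rows(commands="0 0.06 0 -0.03 0;0 0.06 0 -0.03 0;0 0.06 0 0 0;0 0 0 0 0;0 0 0 0 0")

```text
t: 17.57
tcp_pos: [0.5103, -0.0556, 0.026]
tool_rot: [0.993, -0.114, -0.009, -0.002]
force: [-13.9, 1.7, 4.2]
finger_gap: 0.002
gripper_force: 6.9
```

Emit:
send_rows(commands="0 0.06 0 0 0;0 0.06 0 0 0;0 0.06 0 0 0;0 0.06 0 0 0;0 0 0 0 0;0 0 0 0 0")

```text
t: 18.07
tcp_pos: [0.5104, -0.0556, 0.0261]
tool_rot: [0.993, -0.113, -0.014, -0.002]
force: [-21.0, 0.6, 11.8]
finger_gap: -0.003
gripper_force: 10.4
```

```bash
python3 - <<'E'
from station import readout,cams
from h import *
s=readout.sense();print(s['t'],s['tcp_pos'],s['force'],s['ft_torque'])
c=cams.snapshot('wrist');np.savez('pics/w6.npz',**c);I=c['pixels'];c['fish']=True
t=cams.snapshot('top');cv2.imwrite('pics/w6.png',np.hstack([I[100:370,140:420],t['pixels'][75:345,160:440]])[:,:,::-1])
# plate top and specimen top boxes
w=I.astype(int);r=w[...,0]-w[...,2]
m=(w.min(2)>165)
for n,mm,z in(('plate',m&(r>2),.06),):
    mm=cv2.morphologyEx(mm[100:300].astype(np.uint8),cv2.MORPH_OPEN,np.ones((5,5)));f=np.zeros(m.shape,np.uint8);f[100:300]=mm
    b,k=box(c,f,z);print(n,b,cv2.boundingRect(k))
E
```

```text
18.0667 [ 0.51038287 -0.05561009  0.02606475] [-20.97753003   0.62231119  11.79734335] [ 0.1365492   3.27016763 -0.08449114]
plate ((575.3812866210938, -71.3173599243164), (49.48722457885742, 13.868159294128418), 76.6872787475586) (198, 127, 160, 46)
```

View pics/w6.png

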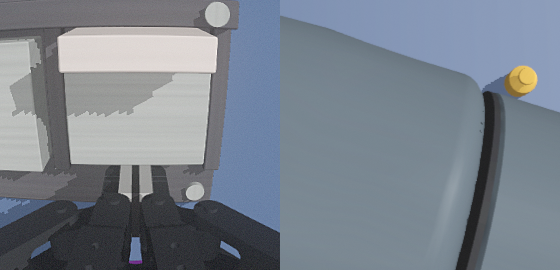

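The press is steady at about 21 N. The plate sits at the fence with yaw -13.3° against the fence's -13.1°, and the specimen is closed up against it. Handing in.

```bash
python3 -c "
from station import sign_off
print(sign_off())"
```

```text
the job is handed in; nothing more can be done
None
```

The job is handed in: the packing plate stands in the short specimen's gap, and the arm is still pressing that specimen, with the plate, flush against the fence at about 21 N; the longer specimen, cup, jar and weight were not touched.

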